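Sort out the mixed-up kit trays

ROBOT

A 6-joint arm with a two-finger parallel gripper is mounted at the origin on a cart in front of the work surface, level with it; the furniture and walls round the work are solid. World frame = base frame: x ahead of the robot, y to its left, z up, the work surface at z = 0. Lengths are in m, angles in rad, forces in N, time in s.
With the tool pointing down it reaches from about 0.325 to 1 m from the base axis. Payload 5.1 kg.
Tool frame: the origin (TCP) lies on the centre line of the jaws, within the pads' length; the fingertips stand 14 mm ahead of it and the grasp point (between the pads) lies 5 mm behind it (env.tips_ahead is the distance from the TCP to the fingertips, in m); z points along the fingers, y is the line along which they close (so a half turn about z gives the same grasp; the last joint's range is limited). The gripper opens to 85 mm and grips with 20 to 120 N. Pads are 22 mm wide; open, the fingers measure 114 mm over their backs; the gripper's body (76 mm by 85 mm) begins 54 mm behind the grasp point. The pads swing forward as they close: fully open they stand 13 mm farther back than shut.
Start: joints at [-1.345, 0.124, 1.65, -0, 1.367, -0.083], TCP at [0.198, -0.619, 0.245] pointing down, gripper open.
Joint ranges: [-2.61, 2.61], [-1.02, 2.33], [0.03, 2.71], [-1.35, 4.49], [0.32, 2.68], [-2.91, 2.91]. Speed limits (rad/s): [2.57, 2.57, 3.14, 3.14, 3.14, 3.14].

INTERFACE

Orientations are given as a unit quaternion [w, x, y, z].
In Python, from plant import env, cams, order, finder gives the robot as it stands.
- The arm moves only by the tool drive_tool, never from a script. Its argument "motion" is a list of rows, each a list of 2 entries, a list of its own where there are three numbers: the shift along the tool's x, y, z in m, then the turn, a rotation vector about the tool's x, y, z in degrees. In form: [[[dx, dy, dz], [ax, ay, az]], ...]. A call has 1 to 20 rows; each row shifts and turns the commanded pose from where the row before left it, along the tool's axes as they then stand; what a row does not reach is not made up. A row lasts 1/12 s, in which the tool goes at most 41.7 mm and 7.16 degrees, less where a joint would pass 70% of its speed; a pose out of reach is approached as far as the arm can. A call is refused whole if a number of a shift passes 0.0417 or a number of a turn 7.16, either way. A call with a gripper value outside its range is refused whole. "hand" is the closure, from -1 (fully open) to 1 (shut), set as the call begins (left out, the last holds). The fingers move at their own pace and stop on an object; "squeeze" is the grip in N (left out, the last holds). Time passes only in rows, so rows that do not move let the fingers close. It gives the time, the measured TCP pose, the force, the opening and the grip force at its end, in the units of the state.
- env.observe(): the state, without advancing time (a new reading comes with each control period).
- cams.get_image(name): name is "scene" or "top" or "wrist"; returns a dict with "frame" (384x512x3 uint8, red, green, blue), "intrinsics" (3x3 intrinsics, pixels), "k1" (the pictures are not rectified: a ray, as slopes to the right and down, at radius r is drawn at 1 + k1 r^2 times it, then the intrinsics apply), "extrinsics" (4x4, takes a point from world to camera coordinates). Camera axes: x right, y down, z forward; pixel columns grow to the right and rows downward; lengths in m; the calibration is good to about 2 mm. A picture is of the moment at which its call begins. There is no depth.
- order.sign_off(): hands the job in; it is judged then, once.
Trained networks look in the newest picture that a camera, given by its name, has taken for a name from the list of things; names that differ only in an ending like _2 or _b are one class to them, and where a whole thing is asked for, a point or a joint stands for the part that bears it (a point fixed in the world has none). Each returns a list of dicts, best first, with "p" (0 to 1); they miss things now and then, are a little off and sometimes report something else, mostly with a low value. They report only what shows in the picture. A call takes as long as a camera call. They do not tell look-alikes from the thing itself.
- finder.recognise(label, camera): "rect" ([left, top, width, height] in pixels, round what is visible of it).
- finder.cut_out(label, camera): "pixels" (384x512 bool, what is visible of it) and "rect" ([left, top, width, height] in pixels, round what is visible of it).
- finder.mark_of(label, camera): "xy" ([column, row] in pixels: a listed point, or the origin of a listed thing).
The state is a dict: "clock": time; "qpos": joint angles; "qd": joint speeds; "joint_efforts": joint torques, N m; "tcp_pos": TCP position; "ee_rot": TCP orientation; "contact_force": force on the tool from outside, world axes, zero at the start; "ft_torque": the same for the moment, N m; "grip_width": finger opening in m; "grip_force": force on a finger pad.
Only numpy, scipy, OpenCV 4.12 (cv2) and the standard library are available. Lean on these libraries where they do the work, as an engineer would, in place of code of your own. Each camera call takes 0.05 s, during which the arm holds its last target. There are 200 camera calls.

TASK

The four small things on the desk were put away in one another's trays. Using the bare black mat as a parking place, put each in its own: the battery pack in the wide tray with its long side along the tray's, the white mains adapter in the long narrow tray, lying along it, the roll of black tape in the round dish and the red jacket slitter in the square tray. Each shall lie flat on the floor of its tray, in the middle; leave the orange power meter where it is.

Things in the scene. Friction and masses are not known exactly. Their poses are not given: they have to be found in the camera images.
- battery: Black splicer battery pack, a flat block 88 (its x) x 62 (its y) x 27 mm high, 0.31 kg give or take. Origin: centre of its underside, z up. Grasp it across its 62 mm width. It starts in the round dish or the square tray, at any yaw.
- mains_adapter: White mains adapter, a block 48 mm wide (its x) and 30 mm high; with the cable stub at its -y end 101 mm long (its y); the block itself spans y = -38 to +50 mm. About 0.18 kg. Origin: centre of the underside of the whole 101 mm length, z up. Grasp it across its 48 mm width. It starts in the round dish or the square tray, whichever the battery is not in.
- tape_roll: Roll of black tape lying flat, 57 mm across, 19 mm high, about 0.05 kg. Origin: centre of its underside, z up. Grasp it from above over its outside, along any diameter. It starts in the wide or the long tray.
- slitter: Small red jacket slitter (a hand tool like a little box) standing on its long edge: 18 mm wide (its x, from -8 to +10 mm), 40 mm long (its y), 26 mm high, about 0.05 kg. Origin: centre of its underside, z up. It starts in the wide or the long tray, whichever the tape is not in.
- wide_tray: Wide rectangular grey tray, home of the battery pack: inside 116 (its x) x 84 mm (its y). Fixed; floor 2.5 mm thick, rim 4 mm wide with its top 8 mm above the desk. Origin: centre of its underside, on the desk.
- long_tray: Long narrow grey tray, home of the mains adapter: inside 142 (its x) x 66 mm (its y). Fixed; floor 2.5 mm thick, rim 4 mm wide with its top 8 mm above the desk. Origin: centre of its underside, on the desk.
- round_dish: Round grey dish, home of the tape roll: inside 124 mm across. Fixed; floor 2.5 mm thick, rim 4 mm wide with its top 8 mm above the desk. Origin: centre of its underside, on the desk.
- square_tray: Square grey tray, home of the jacket slitter: inside 124 x 124 mm. Fixed; floor 2.5 mm thick, rim 4 mm wide with its top 8 mm above the desk. Origin: centre of its underside, on the desk.
- spare_mat: Bare black rubber mat, the free parking place: 130 (its x) x 110 mm (its y), 2.5 mm thick, fixed, empty at the start. Origin: centre of its underside, on the desk. The trays and the mat lie in two rows, at least 10 mm apart, all turned less than 12 degrees from square to the robot; which stands where differs each time.
- power_meter: Orange hand-held power meter lying on the desk beside the trays, 166 (its x) x 68 (its y) x 35 mm high. Not part of the job: leave it where it is. Origin: centre of its underside, z up.
Mind the look-alikes: they are no part of the job. What is shaped like the battery but green or pink is not meant.

How it is judged:
By the outcome, as a careful person would: the job done as asked, in the order asked, and still so for the second after the job is handed in, with the robot touching nothing.
It also fails if it takes over 128 s, if anything falls off the work surface, if the arm or the gripper's body presses on something with over 40 N, if the wrist force passes 120 N, or if a joint passes its speed limit or range.

## Working session

There is one attempt and no reset: what is moved stays moved. The work goes in short steps, Python scripts to look and compute and a tool call to move; the robot and the scene stay as the last step left them, time stands still between calls to the robot, and variables do not carry over. Pictures are saved under pics/ and viewed, at most 14 in all, crops included, and the job is handed in when it is done.

Besides the shell and the picture viewer there is one more tool, called in YAML: its name, and indented under it one key for each argument. drive_tool: Moves the arm, as the interface text tells. Its arguments: {"type":"object","properties":{"motion":{"type":"array","items":{"type":"array"}},"hand":{"type":"number"},"squeeze":{"type":"number"}},"required":["motion"]}

```bash
ls; mkdir -p pics
python3 - <<'E'
from plant import env,cams,order,finder
import cv2
for n in ["top","scene"]:
    r=cams.get_image(n); cv2.imwrite(f"pics/{n}0.png",r["frame"][:,:,::-1]); print(n,r["intrinsics"],r["k1"],r["extrinsics"])
s=env.observe(); print(s, env.tips_ahead)
E
```

```text
pics
top [[480.87426304   0.         261.89983964]
 [  0.         480.87426304 194.33725405]
 [  0.           0.           1.        ]] -0.050340353402057794 [[ 0.01750527 -0.99972378  0.01568185  0.05369248]
 [-0.98195651 -0.02014365 -0.18803098  0.53952459]
 [ 0.18829494 -0.01210736 -0.9820379   1.31392145]
 [ 0.          0.          0.          1.        ]]
scene [[466.88804055   0.         253.5090094 ]
 [  0.         466.88804055 184.51911334]
 [  0.           0.           1.        ]] -0.17822801059801266 [[-8.19879445e-01 -5.72536195e-01  1.94732064e-05  4.50248443e-01]
 [-3.71543568e-01  5.32029453e-01 -7.60854808e-01  1.84275106e-01]
 [ 4.35606556e-01 -6.23816453e-01 -6.48922153e-01  1.04558792e+00]
 [ 0.00000000e+00  0.00000000e+00  0.00000000e+00  1.00000000e+00]]
{'clock': 0.1, 'qpos': array([-1.34457175e+00,  1.24436294e-01,  1.65155885e+00,  2.22571477e-05,
        1.36754039e+00, -8.26020713e-02]), 'qd': array([-0.00137293, -0.00176384, -0.00284682,  0.00018378,  0.00045756,
       -0.00040261]), 'joint_efforts': array([ 1.76339704e-04, -4.24932969e+01, -3.66653216e+01, -1.07403932e-04,
        3.95854586e-03, -8.56853628e-07]), 'tcp_pos': array([ 0.19741564, -0.61872439,  0.24416561]), 'ee_rot': array([-9.69719706e-04,  9.88101812e-01,  1.53798129e-01, -5.88312799e-05]), 'contact_force': array([ 0.10676535, -0.15714726,  0.2132186 ]), 'ft_torque': array([-0.02639698,  0.04128711, -0.05726846]), 'grip_force': 0.0, 'grip_width': 0.08522787843604263} 0.014
```

View pics/top0.png

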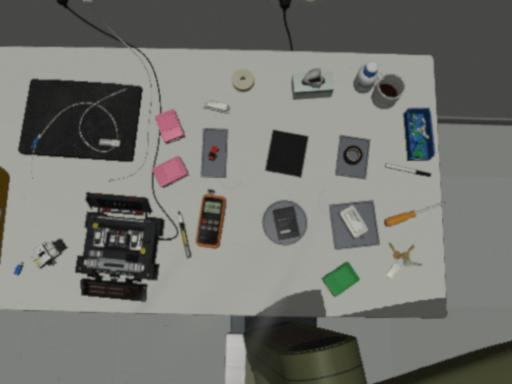

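View pics/scene0.png

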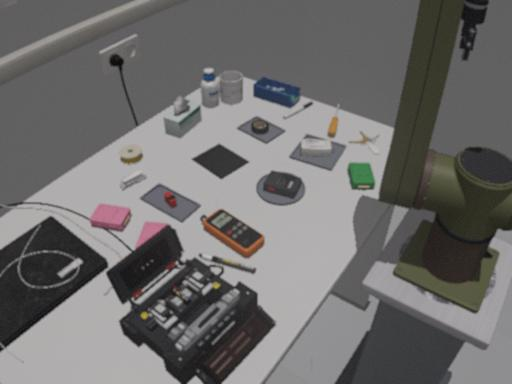

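The trays hold, in the top view: battery in the round dish (286,222), adapter in the square tray (354,222), tape in the wide tray (353,156) and slitter in the long tray (214,153). The mat (288,153) is bare. The green (340,279) and pink blocks are look-alikes. Next I'll fit poses by matching projected box hulls to the network masks.

```bash
cat > h.py <<'E'
from plant import env,cams,order,finder
import numpy as np, cv2
from scipy.optimize import minimize
from scipy.spatial.transform import Rotation as R
def box(x0,x1,y0,y1,z): return np.array([[x,y,k] for x in(x0,x1) for y in(y0,y1) for k in(0,z)],float)/1e3
def cyl(d,z): return np.array([[d/2*np.cos(t),d/2*np.sin(t),k] for t in np.linspace(0,2*np.pi,40)[:-1] for k in(0,z)])/1e3
M=dict(battery=box(-44,44,-31,31,27),
 mains_adapter=np.vstack([box(-24,24,-37.5,50.5,30),box(-3,3,-50.5,-38,12)+[0,0,.009]]),
 tape_roll=cyl(57,19),slitter=box(-8,10,-20,20,26),wide_tray=box(-62,62,-46,46,8),long_tray=box(-75,75,-37,37,8),
 round_dish=cyl(132,8),square_tray=box(-66,66,-66,66,8),spare_mat=box(-65,65,-55,55,2.5))
Z={k:.0025 for k in("battery","mains_adapter","tape_roll","slitter")}
def proj(P,im):
    E=im["extrinsics"];c=P@E[:3,:3].T+E[:3,3];s=c[:,:2]/c[:,2:];s=s*(1+im["k1"]*(s**2).sum(1,keepdims=True))
    return s@im["intrinsics"][:2,:2].T+im["intrinsics"][:2,2]
def unproj(uv,im,z):
    K=im["intrinsics"];d=(np.array(uv,float)-K[:2,2])/[K[0,0],K[1,1]];s=d.copy()
    for _ in range(8): s=d/(1+im["k1"]*(s@s))
    E=im["extrinsics"];r=E[:3,:3].T@np.r_[s,1];o=-E[:3,:3].T@E[:3,3];return o+r*(z-o[2])/r[2]
def hull(p): return cv2.convexHull(np.float32(p).reshape(-1,1,2))
def place(n,p):
    z=Z.get(n,0);return M[n]@R.from_euler('z',p[2]).as_matrix().T+[p[0],p[1],z]
def fit(n,im,mask,yaws):
    m=cv2.resize(mask.astype(np.uint8),None,fx=4,fy=4,interpolation=cv2.INTER_NEAREST)
    cs=cv2.findContours(m,cv2.RETR_EXTERNAL,cv2.CHAIN_APPROX_NONE)[0]
    c=max(cs,key=cv2.contourArea);H=hull((c.reshape(-1,2)+.5)/4-.5);A=cv2.contourArea(H)
    c0=unproj(H.reshape(-1,2).mean(0),im,.012)
    def f(p):
        h=hull(proj(place(n,[p[0],p[1],p[2]]),im));a=cv2.intersectConvexConvex(h,H)[0]
        return 1-a/(A+cv2.contourArea(h)-a)
    best=None
    for y in yaws:
        s=np.array([[c0[0],c0[1],y]]*4);s[1,0]+=.01;s[2,1]+=.01;s[3,2]+=.25
        r=minimize(f,s[0],method="Nelder-Mead",options=dict(initial_simplex=s,xatol=1e-5,fatol=1e-6,maxiter=400))
        if best is None or r.fun<best.fun: best=r
    return best.x,1-best.fun
def find(n,cam,yaws=(0,),im=None):
    im=im or cams.get_image(cam);o=[]
    for d in finder.cut_out(n,cam)[:3]:
        if d["p"]>.2 and d["pixels"].sum()>20:
            x,i=fit(n,im,d["pixels"],yaws);o.append((n,np.round(x[:2],4),round(np.degrees(x[2]),1),"iou %.2f p %.2f"%(i,d["p"]),d["rect"]))
    return o
def ypr():
    s=env.observe();w=s["ee_rot"];r=R.from_quat([w[1],w[2],w[3],w[0]]).as_matrix()
    return s["tcp_pos"],r
A8=tuple(np.radians(range(0,180,22)));A16=tuple(np.radians(range(0,360,30)))
E
python3 - <<'E'
from h import *
for cam in("top","scene"):
    im=cams.get_image(cam)
    for n in M:
        ys=A16 if n in("mains_adapter","slitter") else A8 if n=="battery" else (0,np.pi/2) if n in("wide_tray","long_tray","spare_mat") else (0,)
        for o in find(n,cam,ys,im): print(cam,*o)
E
```

```text
top battery [ 0.4632 -0.0051] 12.1 iou 0.94 p 0.77 [272.8, 205.9, 26.1, 33.1]
top battery [0.7477 0.343 ] 202.3 iou 0.91 p 0.72 [154.7, 109.3, 31.6, 33.2]
top battery [ 0.3072 -0.1615] -55.2 iou 0.92 p 0.62 [324.0, 261.0, 35.9, 34.7]
top mains_adapter [ 0.4656 -0.2018] 301.3 iou 0.94 p 0.75 [338.6, 208.2, 29.4, 30.7]
top mains_adapter [ 0.4483 -0.2397] -79.5 iou 0.30 p 0.21 [328.7, 198.4, 52.3, 53.6]
top tape_roll [ 0.671  -0.2037] 10.5 iou 0.94 p 0.79 [342.7, 143.4, 19.4, 21.0]
top wide_tray [ 0.669  -0.2053] -6.1 iou 0.93 p 0.93 [334.7, 134.5, 35.9, 42.9]
top long_tray [0.6713 0.2096] 181.0 iou 0.96 p 0.97 [199.4, 129.4, 26.4, 47.3]
top round_dish [ 0.466  -0.0013] 1.4 iou 0.96 p 0.87 [258.7, 200.3, 49.7, 49.5]
top square_tray [ 0.4626 -0.2061] 6.3 iou 0.97 p 0.94 [331.2, 203.0, 50.2, 49.5]
top square_tray [0.6772 0.0017] -10.6 iou 0.82 p 0.73 [268.1, 129.6, 38.3, 50.8]
top spare_mat [ 0.6759 -0.0073] -9.6 iou 0.96 p 0.95 [268.6, 127.6, 38.0, 55.3]
scene battery [ 0.3031 -0.1602] 124.8 iou 0.97 p 0.80 [345.8, 164.5, 32.4, 28.5]
scene battery [0.7415 0.3464] 23.0 iou 0.96 p 0.68 [87.6, 203.7, 42.3, 27.6]
scene battery [0.6271 0.3203] 124.5 iou 0.40 p 0.60 [133.2, 222.3, 32.6, 24.3]
scene tape_roll [ 0.6677 -0.2023] 14.3 iou 0.95 p 0.69 [250.2, 121.2, 20.0, 12.6]
scene slitter [0.662  0.2115] 66.1 iou 0.91 p 0.53 [160.0, 194.2, 17.6, 13.5]
scene wide_tray [ 0.6639 -0.2038] -8.3 iou 0.96 p 0.88 [235.6, 115.0, 53.2, 28.5]
scene long_tray [0.6686 0.2105] -0.9 iou 0.97 p 0.85 [142.8, 184.7, 54.1, 39.1]
scene square_tray [ 0.4606 -0.2069] 7.8 iou 0.80 p 0.96 [290.6, 130.6, 53.6, 39.2]
scene spare_mat [ 0.6728 -0.0058] -10.0 iou 0.94 p 0.89 [194.9, 145.3, 52.0, 35.5]
```

Measurements agree to about 4 mm across the two cameras. Both the finder's tray fits and the picture put the wide, long and mat trays with their long sides along world x. Next is the wrist camera's view of the fingertips, and the shift to a hover over the tape.

```bash
cat >> h.py <<'E'
def goto(x,y,z,psi):
    p,r=ypr();d=r.T@(np.array([x,y,z])-p);c=np.degrees(np.arctan2(r[1,0],r[0,0]))
    t=(c-psi+90)%180-90
    print("shift tool mm",np.round(d*1e3,1),"| then turn az",round(t,1),"| psi now",round(c,1),"tilt",np.round(r[:2,2],3),"q6 %.2f"%env.observe()["qpos"][5])
E
python3 - <<'E'
from h import *
im=cams.get_image("wrist");f=im["frame"][:,:,::-1].copy()
p,r=ypr()
for k,zz in enumerate((.001,.014)):
  for y in(-.0425,.0425):
    uv=proj((p+r@np.array([0,y,zz]))[None],im)[0];print(zz,y,uv);cv2.circle(f,tuple(int(v) for v in np.clip(uv,-2000,2000)),3,((0,0,255),(0,255,0))[k],1)
cv2.imwrite("pics/w0.png",f)
E=im["extrinsics"];c=-E[:3,:3].T@E[:3,3];print("cam in tool",r.T@(c-p),"axis",r.T@E[2,:3])
goto(.64,-.203,.2,-7)
E
```

```text
0.001 -0.0425 [170.24896361 248.415176  ]
0.001 0.0425 [336.71471618 248.23727249]
0.014 -0.0425 [176.83173901 237.59972016]
0.014 0.0425 [330.11563789 237.44455303]
cam in tool [ 6.62692772e-02 -2.88996052e-05 -1.28389838e-01] axis [-0.26388488  0.0016991   0.96455268]
shift tool mm [ 548.  -262.1   45.3] | then turn az 24.7 | psi now 17.7 tilt [ 0. -0.] q6 -0.08
```

View pics/w0.png

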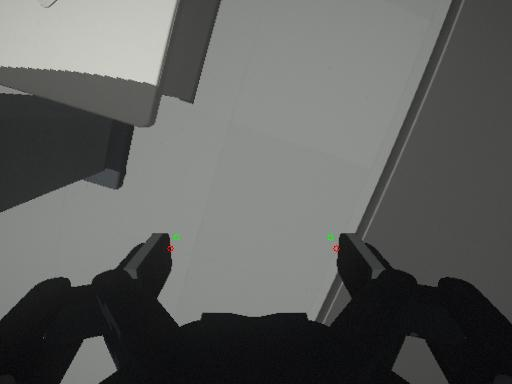

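The pads, at columns 170 and 338, line up with points 1 mm ahead of the TCP. So the tips stand about 1 mm ahead when open and 14 mm when shut, and I'll use lower TCP heights for wide grips. Now hovering over the tape.

drive_tool:
  motion:
    - [[0.018,-0.009,0.001],[0,0,0]]
    - [[0.036,-0.017,0.003],[0,0,0]]
    - [[0.036,-0.017,0.003],[0,0,0]]
    - [[0.036,-0.017,0.003],[0,0,0]]
    - [[0.036,-0.017,0.003],[0,0,0]]
    - [[0.036,-0.017,0.003],[0,0,0]]
    - [[0.036,-0.017,0.003],[0,0,0]]
    - [[0.036,-0.017,0.003],[0,0,0]]
    - [[0.036,-0.017,0.003],[0,0,0]]
    - [[0.036,-0.017,0.003],[0,0,0]]
    - [[0.036,-0.017,0.003],[0,0,0]]
    - [[0.036,-0.017,0.003],[0,0,0]]
    - [[0.036,-0.017,0.003],[0,0,0]]
    - [[0.036,-0.017,0.003],[0,0,0]]
    - [[0.036,-0.017,0.003],[0,0,0]]
    - [[0.018,-0.009,0.001],[0,0,6]]
    - [[0,0,0],[0,0,6]]
    - [[0,0,0],[0,0,6]]
    - [[0,0,0],[0,0,6]]
    - [[0,0,0],[0,0,0]]
  hand: -1
  squeeze: 40

```text
clock: 2.82
tcp_pos: [0.6344, -0.2109, 0.2012]
ee_rot: [-0.0, 0.998, -0.056, -0.0]
contact_force: [-0.4, -0.1, 0.2]
grip_width: 0.0856
grip_force: 0.0
```

Run:
```python
from h import *
im=cams.get_image("wrist");cv2.imwrite("pics/w1.png",im["frame"][:,:,::-1])
for n in("tape_roll","wide_tray","spare_mat"):
    for o in find(n,"wrist",(0,np.pi/2) if n!="tape_roll" else (0,),im): print(*o)
goto(.67,-.203,.10,-97)
```

```text
tape_roll [ 0.67   -0.2037] 7.3 iou 0.97 p 0.61 [219.3, 119.7, 48.7, 51.2]
wide_tray [ 0.6676 -0.2056] 172.3 iou 0.98 p 0.71 [205.4, 86.8, 81.0, 108.7]
spare_mat [ 0.6755 -0.0079] -9.6 iou 0.98 p 0.96 [34.9, 100.2, 95.6, 110.1]
shift tool mm [ 34.8 -12.2 101.4] | then turn az -89.2 | psi now -6.2 tilt [0. 0.] q6 1.28
```

View pics/w1.png

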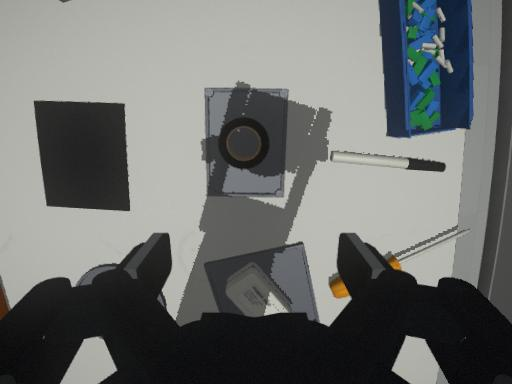

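Wrist view: tape at (243,143) in the wide tray, bare mat at (82,155). Fits agree with the top camera within about 2 mm. Descending on the tape with the tips above the rim.

drive_tool:
  motion:
    - [[0.0346,-0.0112,0.014],[0,0,0]]
    - [[0,0,0.035],[0,0,0]]
    - [[0,0,0.035],[0,0,0]]
    - [[0,0,0.035],[0,0,0]]
    - [[0,0,0.035],[0,0,0]]
    - [[0,0,0.015],[0,0,0]]
    - [[0,0,0.01],[0,0,0]]
    - [[0,0,0.005],[0,0,0]]
    - [[0,0,0],[0,0,0]]
    - [[0,0,0],[0,0,0]]
    - [[0,0,0],[0,0,0]]

```text
clock: 3.93
tcp_pos: [0.6716, -0.2046, 0.0202]
ee_rot: [0.001, 0.998, -0.055, 0.002]
contact_force: [0.1, 0.4, 0.6]
grip_width: 0.0855
grip_force: 0.0
```

drive_tool:
  motion:
    - [[0,0,0],[0,0,0]]
    - [[0,0,0],[0,0,0]]
    - [[0,0,0],[0,0,0]]
    - [[0,0,0],[0,0,0]]
    - [[0,0,0],[0,0,0]]
    - [[0,0,0],[0,0,0]]
    - [[0,0,0],[0,0,0]]
    - [[0,0,0],[0,0,0]]
    - [[0,0,0],[0,0,0]]
    - [[0,0,0],[0,0,0]]
    - [[0,0,0],[0,0,0]]
    - [[0,0,0],[0,0,0]]
  hand: 1
  squeeze: 25

```text
clock: 4.93
tcp_pos: [0.6707, -0.2042, 0.0189]
ee_rot: [0.0, 0.998, -0.055, 0.001]
contact_force: [-0.9, -0.0, 4.8]
grip_width: 0.0547
grip_force: 27.0
```

drive_tool:
  motion:
    - [[0,0,-0.015],[0,0,0]]
    - [[0,0,-0.03],[0,0,0]]
    - [[0,0,-0.015],[0,0,0]]
    - [[0.001,-0.0138,0],[0,0,0]]
    - [[0.002,-0.03,0],[0,0,0]]
    - [[0.002,-0.03,0],[0,0,0]]
    - [[0.002,-0.03,0],[0,0,0]]
    - [[0.002,-0.03,0],[0,0,0]]
    - [[0.002,-0.03,0],[0,0,0]]
    - [[0.002,-0.03,0],[0,0,0]]
    - [[0,0,0],[0,0,0]]
    - [[0,0,0],[0,0,0]]
    - [[0,0,0.03],[0,0,0]]
    - [[0,0,0.018],[0,0,0]]
    - [[0,0,0.008],[0,0,0]]
    - [[0,0,0.003],[0,0,0]]
    - [[0,0,0],[0,0,0]]
    - [[0,0,0],[0,0,0]]

```text
clock: 6.43
tcp_pos: [0.704, -0.0135, 0.0185]
ee_rot: [0.0, 0.998, -0.056, 0.0]
contact_force: [-0.1, -0.2, -0.1]
grip_width: 0.0543
grip_force: 27.7
```

drive_tool:
  motion:
    - [[0,0,0],[0,0,0]]
    - [[0,0,0],[0,0,0]]
    - [[0,0,0],[0,0,0]]
    - [[0,0,0],[0,0,0]]
    - [[0,0,-0.02],[0,0,0]]
    - [[0,0,-0.04],[0,0,0]]
    - [[0,0,-0.04],[0,0,0]]
    - [[0,0,-0.04],[0,0,0]]
    - [[0,0,-0.04],[0,0,0]]
    - [[-0.013,-0.018,0],[0,0,0]]
    - [[-0.013,-0.035,0],[0,0,0]]
    - [[-0.013,-0.035,0],[0,0,0]]
    - [[-0.013,-0.035,0],[0,0,0]]
    - [[-0.013,-0.035,0],[0,0,0]]
    - [[-0.013,-0.035,0],[0,0,0]]
    - [[-0.013,-0.02,0],[0,0,0]]
    - [[0,0,0],[0,0,0]]
    - [[0,0,0],[0,0,0]]
  hand: -1

```text
clock: 7.93
tcp_pos: [0.6364, 0.2102, 0.1984]
ee_rot: [0.0, 0.999, -0.054, 0.0]
contact_force: [-0.3, -0.4, 0.7]
grip_width: 0.0852
grip_force: 0.0
```

Run:
```python
from h import *
im=cams.get_image("wrist");cv2.imwrite("pics/w2.png",im["frame"][:,:,::-1])
for n in("tape_roll","slitter","long_tray","spare_mat"):
    for o in find(n,"wrist",(0,np.pi/2) if n[-1]!="r" else A16,im): print(*o)
goto(.67,.21,.10,-6)
```

```text
tape_roll [ 0.7032 -0.0139] 5.4 iou 0.97 p 0.80 [421.7, 70.0, 54.4, 50.9]
slitter [0.665  0.2104] 70.9 iou 0.88 p 0.73 [239.9, 127.7, 20.9, 43.8]
long_tray [0.671  0.2095] 179.6 iou 0.98 p 0.81 [210.4, 69.6, 79.6, 137.1]
spare_mat [ 0.6749 -0.0076] -9.7 iou 0.98 p 0.66 [384.2, 57.8, 109.3, 120.3]
shift tool mm [32.1 -5.9 98.3] | then turn az -0.4 | psi now -6.4 tilt [ 0. -0.] q6 1.92
```

View pics/w2.png

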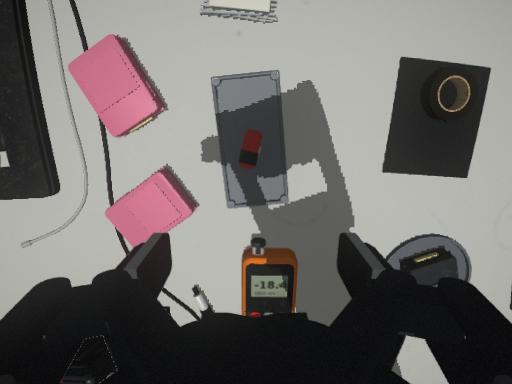

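Tape is parked on the mat at (452,93). The slitter is at (251,150), long axis about −19° in the world. Grasping it with a 12.6° turn.

drive_tool:
  motion:
    - [[0.0284,-0.0034,0.01],[0,0,0]]
    - [[0,0,0.035],[0,0,6.3]]
    - [[0,0,0.035],[0,0,6.3]]
    - [[0,0,0.035],[0,0,0]]
    - [[0,0,0.035],[0,0,0]]
    - [[0,0,0.015],[0,0,0]]
    - [[0,0,0.008],[0,0,0]]
    - [[0,0,0.002],[0,0,0]]
    - [[0,0,0],[0,0,0]]
    - [[0,0,0],[0,0,0]]
    - [[0,0,0],[0,0,0]]

```text
clock: 9.1
tcp_pos: [0.6675, 0.2097, 0.0264]
ee_rot: [-0.001, 0.986, -0.164, 0.002]
contact_force: [-0.2, 0.5, 0.8]
grip_width: 0.0855
grip_force: 0.0
```

drive_tool:
  motion:
    - [[0,0,0],[0,0,0]]
    - [[0,0,0],[0,0,0]]
    - [[0,0,0],[0,0,0]]
    - [[0,0,0],[0,0,0]]
    - [[0,0,0],[0,0,0]]
    - [[0,0,0],[0,0,0]]
    - [[0,0,0],[0,0,0]]
    - [[0,0,0],[0,0,0]]
    - [[0,0,0],[0,0,0]]
    - [[0,0,0],[0,0,0]]
    - [[0,0,0],[0,0,0]]
    - [[0,0,0],[0,0,0]]
    - [[0,0,0],[0,0,0]]
    - [[0,0,0],[0,0,0]]
  hand: 1
  squeeze: 25

```text
clock: 10.27
tcp_pos: [0.6657, 0.2093, 0.0235]
ee_rot: [-0.0, 0.986, -0.164, 0.0]
contact_force: [-0.1, 0.7, 0.9]
grip_width: 0.0171
grip_force: 26.0
```

drive_tool:
  motion:
    - [[0,0,-0.015],[0,0,0]]
    - [[0,0,-0.03],[0,0,0]]
    - [[0,0,-0.015],[0,0,0]]
    - [[0.0033,0.0153,0],[0,0,0]]
    - [[0.0066,0.0306,0],[0,0,0]]
    - [[0.0066,0.0306,0],[0,0,0]]
    - [[0.0066,0.0306,0],[0,0,0]]
    - [[0.0066,0.0306,0],[0,0,0]]
    - [[0.0066,0.0306,0],[0,0,0]]
    - [[0.0066,0.0306,0],[0,0,0]]
    - [[0.0033,0.0153,0],[0,0,0]]
    - [[0,0,0],[0,0,0]]
    - [[0,0,0],[0,0,0]]
    - [[0,0,0.03],[0,0,0]]
    - [[0,0,0.018],[0,0,0]]
    - [[0,0,0.008],[0,0,0]]
    - [[0,0,0.003],[0,0,0]]
    - [[0,0,0.001],[0,0,0]]
    - [[0,0,0],[0,0,0]]
    - [[0,0,0],[0,0,0]]

```text
clock: 11.93
tcp_pos: [0.6404, -0.0077, 0.0239]
ee_rot: [-0.0, 0.986, -0.164, 0.001]
contact_force: [0.0, 0.4, -1.6]
grip_width: 0.0174
grip_force: 26.0
```

drive_tool:
  motion:
    - [[0,0,0],[0,0,0]]
    - [[0,0,0],[0,0,0]]
    - [[0,0,0],[0,0,0]]
    - [[0,0,-0.015],[0,0,0]]
    - [[0,0,-0.04],[0,0,0]]
    - [[0,0,-0.04],[0,0,0]]
    - [[0,0,-0.04],[0,0,0]]
    - [[0,0,-0.04],[0,0,0]]
    - [[-0.0343,0.0111,0],[0,0,0]]
    - [[-0.0343,0.0111,0],[0,0,0]]
    - [[-0.0343,0.0111,0],[0,0,0]]
    - [[-0.0343,0.0111,0],[0,0,0]]
    - [[-0.0343,0.0111,0],[0,0,0]]
    - [[0,0,0],[0,0,-6.2]]
    - [[0,0,0],[0,0,-6.2]]
    - [[0,0,0],[0,0,-6.2]]
    - [[0,0,0],[0,0,-6.2]]
    - [[0,0,0],[0,0,-6.2]]
    - [[0,0,0],[0,0,0]]
    - [[0,0,0],[0,0,0]]
  hand: -1

```text
clock: 13.6
tcp_pos: [0.4598, -0.0053, 0.1994]
ee_rot: [0.0, 0.995, 0.104, 0.001]
contact_force: [-0.3, 0.1, 0.3]
grip_width: 0.0853
grip_force: 0.0
```

Run:
```python
from h import *
im=cams.get_image("wrist");cv2.imwrite("pics/w3.png",im["frame"][:,:,::-1])
for n in("battery","round_dish","slitter"):
    for o in find(n,"wrist",A8,im): print(*o)
goto(.463,-.005,.017,12)
```

```text
battery [ 0.4632 -0.0056] 192.2 iou 0.97 p 0.94 [226.2, 130.6, 56.7, 82.5]
battery [ 0.2854 -0.1512] 31.2 iou 0.41 p 0.74 [307.1, 281.8, 46.1, 41.6]
battery [0.5763 0.3411] 77.0 iou 0.02 p 0.48 [0.0, 0.9, 13.1, 6.3]
round_dish [ 0.4657 -0.003 ] 139.2 iou 0.99 p 0.63 [196.9, 111.3, 111.9, 109.7]
slitter [ 0.6256 -0.0047] 62.2 iou 0.55 p 0.91 [279.0, 0.0, 27.2, 28.0]
shift tool mm [  3.3   0.4 181.6] | then turn az 0.0 | psi now 12.0 tilt [ 0. -0.] q6 1.23
```

View pics/w3.png

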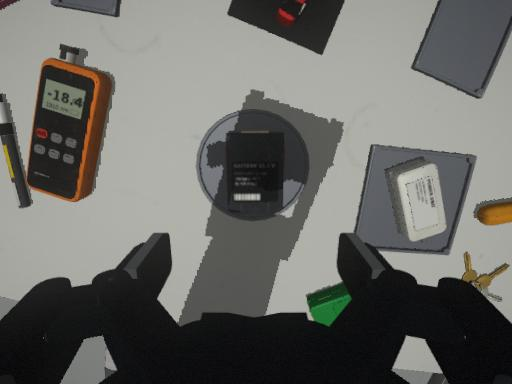

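Battery is square-on at (254,170), between the fingers' closing direction; the dish is centred at (252,166). Descending.

drive_tool:
  motion:
    - [[0.0033,0.0006,0.012],[0,0,0]]
    - [[0,0,0.035],[0,0,0]]
    - [[0,0,0.035],[0,0,0]]
    - [[0,0,0.035],[0,0,0]]
    - [[0,0,0.035],[0,0,0]]
    - [[0,0,0.017],[0,0,0]]
    - [[0,0,0.01],[0,0,0]]
    - [[0,0,0.003],[0,0,0]]
    - [[0,0,0],[0,0,0]]
    - [[0,0,0],[0,0,0]]
    - [[0,0,0],[0,0,0]]

```text
clock: 14.72
tcp_pos: [0.4646, -0.0054, 0.0181]
ee_rot: [0.0, 0.994, 0.105, 0.002]
contact_force: [0.7, 0.1, -0.2]
grip_width: 0.0854
grip_force: 0.0
```

drive_tool:
  motion:
    - [[0,0,0],[0,0,0]]
    - [[0,0,0],[0,0,0]]
    - [[0,0,0],[0,0,0]]
    - [[0,0,0],[0,0,0]]
    - [[0,0,0],[0,0,0]]
    - [[0,0,0],[0,0,0]]
    - [[0,0,0],[0,0,0]]
    - [[0,0,0],[0,0,0]]
    - [[0,0,0],[0,0,0]]
    - [[0,0,0],[0,0,0]]
    - [[0,0,0],[0,0,0]]
    - [[0,0,0],[0,0,0]]
  hand: 1
  squeeze: 50

```text
clock: 15.72
tcp_pos: [0.4642, -0.0054, 0.0178]
ee_rot: [0.0, 0.994, 0.105, 0.001]
contact_force: [-1.6, -0.5, 6.2]
grip_width: 0.0611
grip_force: 56.9
```

drive_tool:
  motion:
    - [[0,0,-0.01],[0,0,0]]
    - [[0,0,-0.025],[0,0,0]]
    - [[0,0,-0.025],[0,0,0]]
    - [[0,0,-0.01],[0,0,0]]
    - [[0.0098,0.0149,0],[0,0,0]]
    - [[0.0197,0.0298,0],[0,0,0]]
    - [[0.0197,0.0298,0],[0,0,0]]
    - [[0.0197,0.0298,0],[0,0,0]]
    - [[0.0197,0.0298,0],[0,0,0]]
    - [[0.0197,0.0298,0],[0,0,0]]
    - [[0.0197,0.0298,0],[0,0,0]]
    - [[0.0197,0.0298,0],[0,0,0]]
    - [[0.0098,0.0149,0],[0,0,0]]
    - [[0,0,0],[0,0,6.5]]
    - [[0,0,0],[0,0,6.5]]
    - [[0,0,0],[0,0,6.5]]
    - [[0,0,0],[0,0,0]]
    - [[0,0,0],[0,0,0]]
    - [[0,0,0],[0,0,0]]

```text
clock: 17.3
tcp_pos: [0.6665, -0.2051, 0.0857]
ee_rot: [-0.0, 0.998, -0.063, -0.001]
contact_force: [0.4, 0.9, -2.7]
grip_width: 0.0611
grip_force: 55.9
```

Run:
```python
from h import *
im=cams.get_image("wrist");cv2.imwrite("pics/w4.png",im["frame"][:,:,::-1])
Z["battery"]=.0025+.07
for n in("battery","wide_tray"):
    for o in find(n,"wrist",A8 if n=="battery" else (0,),im): print(*o)
goto(.668,-.2055,.018,-7.5)
```

```text
battery [ 0.666  -0.2056] 171.6 iou 0.86 p 0.73 [185.7, 160.0, 139.7, 159.5]
wide_tray [ 0.6673 -0.2055] -7.3 iou 0.32 p 0.62 [191.0, 119.7, 122.6, 45.4]
shift tool mm [ 1.3  0.2 68.2] | then turn az 0.2 | psi now -7.3 tilt [-0.  0.] q6 1.32
```

View pics/w4.png

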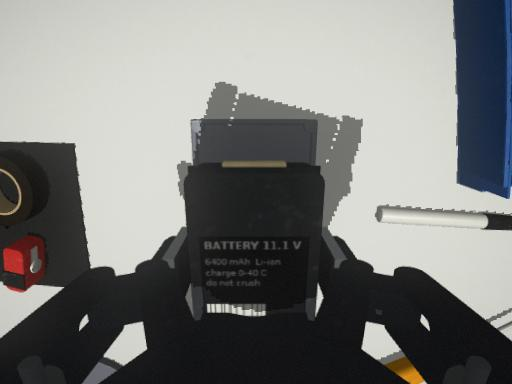

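Battery at (255,240) is square above the tray, whose far edge is at row 120. Tape and slitter stand on the mat at left. Lowering.

drive_tool:
  motion:
    - [[0.0013,0.0002,0.01],[0,0,0.2]]
    - [[0,0,0.025],[0,0,0]]
    - [[0,0,0.015],[0,0,0]]
    - [[0,0,0.008],[0,0,0]]
    - [[0,0,0.005],[0,0,0]]
    - [[0,0,0.002],[0,0,0]]
    - [[0,0,0.0015],[0,0,0]]
    - [[0,0,0.001],[0,0,0]]
    - [[0,0,0],[0,0,0]]
    - [[0,0,0],[0,0,0]]
    - [[0,0,0],[0,0,0]]

```text
clock: 18.37
tcp_pos: [0.6687, -0.2058, 0.0197]
ee_rot: [0.0, 0.998, -0.066, 0.001]
contact_force: [-0.5, 0.4, -3.9]
grip_width: 0.0606
grip_force: 55.9
```

drive_tool:
  motion:
    - [[0,0,0.001],[0,0,0]]
    - [[0,0,0.0005],[0,0,0]]
    - [[0,0,0],[0,0,0]]
    - [[0,0,0],[0,0,0]]
    - [[0,0,0],[0,0,0]]

```text
clock: 18.78
tcp_pos: [0.6685, -0.2058, 0.0179]
ee_rot: [0.0, 0.998, -0.066, 0.0]
contact_force: [-1.5, -0.3, 0.0]
grip_width: 0.0607
grip_force: 56.2
```

drive_tool:
  motion:
    - [[0,0,0],[0,0,0]]
    - [[0,0,0],[0,0,0]]
    - [[0,0,0],[0,0,0]]
    - [[0,0,0],[0,0,0]]
    - [[0,0,-0.01],[0,0,0]]
    - [[0,0,-0.04],[0,0,0]]
    - [[0,0,-0.04],[0,0,0]]
    - [[0,0,-0.04],[0,0,0]]
    - [[0,0,-0.04],[0,0,0]]
    - [[0,0,-0.01],[0,0,0]]
    - [[-0.0173,0.0019,0],[0,0,0]]
    - [[-0.0346,0.0039,0],[0,0,0]]
    - [[-0.0346,0.0039,0],[0,0,0]]
    - [[-0.0346,0.0039,0],[0,0,0]]
    - [[-0.0346,0.0039,0],[0,0,0]]
    - [[-0.0346,0.0039,0],[0,0,0]]
    - [[-0.0173,0.0019,0],[0,0,0]]
    - [[0,0,0],[0,0,0]]
  hand: -1

```text
clock: 20.28
tcp_pos: [0.4567, -0.2011, 0.1977]
ee_rot: [0.0, 0.998, -0.067, 0.0]
contact_force: [-0.1, -0.5, -0.3]
grip_width: 0.0854
grip_force: 0.0
```

drive_tool:
  motion:
    - [[0,0,0],[0,0,-6.4]]
    - [[0,0,0],[0,0,-6.4]]
    - [[0,0,0],[0,0,-6.4]]
    - [[0,0,0],[0,0,-6.4]]
    - [[0,0,0],[0,0,-6.4]]
    - [[0,0,0],[0,0,-6.4]]
    - [[0,0,0],[0,0,0]]
    - [[0,0,0],[0,0,0]]

```text
clock: 20.95
tcp_pos: [0.4601, -0.2014, 0.1978]
ee_rot: [0.0, 0.964, 0.264, 0.0]
contact_force: [-0.8, -1.1, 0.2]
grip_width: 0.0852
grip_force: 0.0
```

Run:
```python
from h import *
im=cams.get_image("wrist");cv2.imwrite("pics/w5.png",im["frame"][:,:,::-1])
for n in("mains_adapter","square_tray"):
    for o in find(n,"wrist",A16 if n[0]=="m" else (0,),im): print(*o)
im=cams.get_image("top")
for n in("battery","mains_adapter","wide_tray"):
    for o in find(n,"top",A16,im): print("top",*o)
goto(.4656,-.2018,.017,31)
```

```text
mains_adapter [ 0.4639 -0.2028] -59.0 iou 0.96 p 0.64 [234.0, 127.5, 49.3, 87.4]
square_tray [ 0.4637 -0.2061] 6.9 iou 0.99 p 0.95 [187.8, 92.9, 146.2, 145.6]
top battery [0.606  0.3334] 119.2 iou 0.92 p 0.86 [155.5, 156.9, 29.2, 31.3]
top battery [0.7477 0.3433] 204.2 iou 0.92 p 0.84 [155.7, 109.4, 25.8, 33.9]
top battery [ 0.6678 -0.2057] 174.8 iou 0.96 p 0.77 [338.3, 140.9, 27.0, 29.8]
top mains_adapter [ 0.5152 -0.1994] 43.6 iou 0.35 p 0.65 [338.2, 207.2, 18.9, 13.6]
top wide_tray [ 0.6688 -0.2049] 173.4 iou 0.96 p 0.89 [334.1, 134.8, 38.5, 44.0]
shift tool mm [  5.1   3.6 180.3] | then turn az -0.2 | psi now 30.8 tilt [-0.  0.] q6 0.51
```

View pics/w5.png

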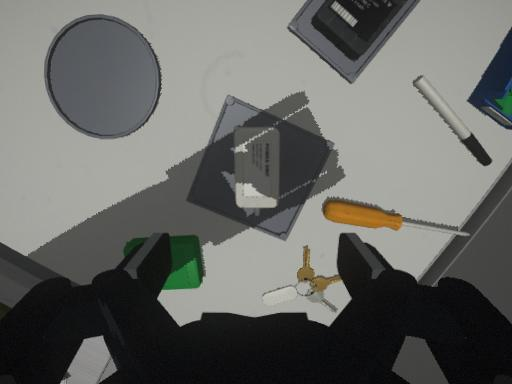

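Battery lies in its tray (fit within ~1 mm and 2°). Adapter at (257,167), cable stub toward the bottom. Green look-alike and keys are clear of the fingers. Descending.

drive_tool:
  motion:
    - [[0.0085,0.0031,0.01],[0,0,0]]
    - [[0,0,0.035],[0,0,0]]
    - [[0,0,0.035],[0,0,0]]
    - [[0,0,0.035],[0,0,0]]
    - [[0,0,0.035],[0,0,0]]
    - [[0,0,0.017],[0,0,0]]
    - [[0,0,0.01],[0,0,0]]
    - [[0,0,0.002],[0,0,0]]
    - [[0,0,0],[0,0,0]]
    - [[0,0,0],[0,0,0]]
    - [[0,0,0],[0,0,0]]

```text
clock: 22.22
tcp_pos: [0.4697, -0.2004, 0.0204]
ee_rot: [0.001, 0.964, 0.265, 0.001]
contact_force: [-0.0, -1.3, 0.1]
grip_width: 0.0855
grip_force: 0.0
```

drive_tool:
  motion:
    - [[0,0,0],[0,0,0]]
    - [[0,0,0],[0,0,0]]
    - [[0,0,0],[0,0,0]]
    - [[0,0,0],[0,0,0]]
    - [[0,0,0],[0,0,0]]
    - [[0,0,0],[0,0,0]]
    - [[0,0,0],[0,0,0]]
    - [[0,0,0],[0,0,0]]
    - [[0,0,0],[0,0,0]]
    - [[0,0,0],[0,0,0]]
    - [[0,0,0],[0,0,0]]
    - [[0,0,0],[0,0,0]]
  hand: 1
  squeeze: 45

```text
clock: 23.22
tcp_pos: [0.4689, -0.2, 0.0192]
ee_rot: [0.001, 0.964, 0.266, 0.0]
contact_force: [-0.8, 0.8, 6.2]
grip_width: 0.0471
grip_force: 49.0
```

drive_tool:
  motion:
    - [[0,0,-0.01],[0,0,0]]
    - [[0,0,-0.03],[0,0,0]]
    - [[0,0,-0.03],[0,0,0]]
    - [[0,0,-0.01],[0,0,0]]
    - [[0.0162,-0.0102,0],[0,0,0]]
    - [[0.0323,-0.0204,0],[0,0,0]]
    - [[0.0323,-0.0204,0],[0,0,0]]
    - [[0.0323,-0.0204,0],[0,0,0]]
    - [[0.0323,-0.0204,0],[0,0,0]]
    - [[0.0323,-0.0204,0],[0,0,0]]
    - [[0.0323,-0.0204,0],[0,0,0]]
    - [[0.0323,-0.0204,0],[0,0,0]]
    - [[0.0323,-0.0204,0],[0,0,0]]
    - [[0.0323,-0.0204,0],[0,0,0]]
    - [[0.0323,-0.0204,0],[0,0,0]]
    - [[0.0323,-0.0204,0],[0,0,0]]
    - [[0.0162,-0.0102,0],[0,0,0]]
    - [[0,0,0],[0,0,0]]

```text
clock: 24.72
tcp_pos: [0.6764, 0.2131, 0.097]
ee_rot: [-0.001, 0.964, 0.267, -0.0]
contact_force: [-1.1, -0.9, -1.5]
grip_width: 0.0475
grip_force: 48.0
```

drive_tool:
  motion:
    - [[0,0,0],[0,0,6.15]]
    - [[0,0,0],[0,0,6.15]]
    - [[0,0,0],[0,0,6.15]]
    - [[0,0,0],[0,0,6.15]]
    - [[0,0,0],[0,0,6.15]]
    - [[0,0,0],[0,0,0]]
    - [[0,0,0],[0,0,0]]

```text
clock: 25.3
tcp_pos: [0.6751, 0.2083, 0.0972]
ee_rot: [0.0, 1.0, 0.001, -0.001]
contact_force: [0.9, 0.2, -2.0]
grip_width: 0.0473
grip_force: 48.1
```

Run:
```python
from h import *
im=cams.get_image("wrist");cv2.imwrite("pics/w6.png",im["frame"][:,:,::-1])
Z["mains_adapter"]=.0025+env.observe()["tcp_pos"][2]-.0192
for n in("mains_adapter","long_tray"):
    for o in find(n,"wrist",(-np.pi/2,) if n[0]=="m" else (0,),im): print(*o)
goto(.6762,.2095,.0192,0)
```

```text
mains_adapter [0.6691 0.2077] -89.0 iou 0.84 p 0.76 [204.0, 155.8, 107.5, 161.9]
mains_adapter [0.4898 0.0564] -90.0 iou 0.00 p 0.52 [392.4, 368.0, 24.8, 16.0]
long_tray [0.6713 0.2089] -0.7 iou 0.32 p 0.87 [204.0, 105.8, 100.9, 56.0]
shift tool mm [ 0.7 -0.7 78.7] | then turn az 0.1 | psi now 0.1 tilt [-0.001 -0.   ] q6 1.79
```

View pics/w6.png

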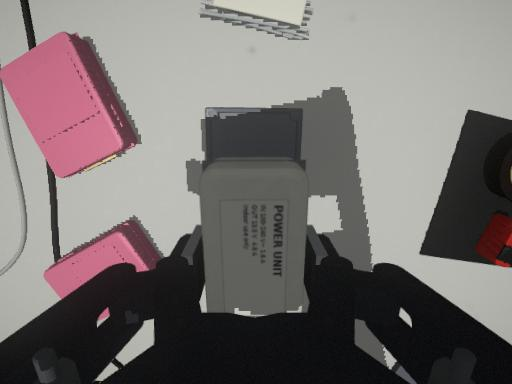

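Adapter at (254,240) is in line with the long tray, and the fingers are clear of the pink blocks. Lowering.

drive_tool:
  motion:
    - [[0.001,-0.001,0.01],[0,0,0]]
    - [[0,0,0.03],[0,0,0]]
    - [[0,0,0.02],[0,0,0]]
    - [[0,0,0.008],[0,0,0]]
    - [[0,0,0.005],[0,0,0]]
    - [[0,0,0.002],[0,0,0]]
    - [[0,0,0.0015],[0,0,0]]
    - [[0,0,0.001],[0,0,0]]
    - [[0,0,0],[0,0,0]]
    - [[0,0,0],[0,0,0]]
    - [[0,0,0],[0,0,0]]
    - [[0,0,0],[0,0,0]]
    - [[0,0,0],[0,0,0]]

```text
clock: 26.53
tcp_pos: [0.6771, 0.2102, 0.0212]
ee_rot: [-0.0, 1.0, 0.0, 0.0]
contact_force: [0.8, -0.3, -1.7]
grip_width: 0.0473
grip_force: 48.0
```

drive_tool:
  motion:
    - [[0,0,0.001],[0,0,0]]
    - [[0,0,0.001],[0,0,0]]
    - [[0,0,0],[0,0,0]]
    - [[0,0,0],[0,0,0]]
    - [[0,0,0],[0,0,0]]

```text
clock: 26.95
tcp_pos: [0.6771, 0.2103, 0.0193]
ee_rot: [-0.0, 1.0, 0.0, 0.0]
contact_force: [-2.3, -0.8, 1.9]
grip_width: 0.0473
grip_force: 48.4
```

drive_tool:
  motion:
    - [[0,0,0],[0,0,0]]
    - [[0,0,0],[0,0,0]]
    - [[0,0,0],[0,0,0]]
    - [[0,0,0],[0,0,0]]
    - [[0,0,-0.01],[0,0,0]]
    - [[0,0,-0.04],[0,0,0]]
    - [[0,0,-0.04],[0,0,0]]
    - [[0,0,-0.04],[0,0,0]]
    - [[0,0,-0.04],[0,0,0]]
    - [[0,0,-0.01],[0,0,0]]
    - [[-0.002,0.017,0],[0,0,0]]
    - [[-0.002,0.034,0],[0,0,0]]
    - [[-0.002,0.034,0],[0,0,0]]
    - [[-0.002,0.034,0],[0,0,0]]
    - [[-0.002,0.034,0],[0,0,0]]
    - [[-0.002,0.034,0],[0,0,0]]
    - [[-0.002,0.034,0],[0,0,0]]
    - [[0,0,0],[0,0,0]]
    - [[0,0,0],[0,0,0]]
    - [[0,0,0],[0,0,0]]
  hand: -1

```text
clock: 28.62
tcp_pos: [0.6624, -0.011, 0.1979]
ee_rot: [-0.0, 1.0, 0.0, -0.001]
contact_force: [-0.2, 0.6, 1.1]
grip_width: 0.0852
grip_force: 0.0
```

Run:
```python
from h import *
im=cams.get_image("wrist");cv2.imwrite("pics/w7.png",im["frame"][:,:,::-1])
for n in("tape_roll","slitter","mains_adapter","long_tray"):
    for o in find(n,"wrist",A16,im): print(*o)
im=cams.get_image("top")
for n in("mains_adapter","long_tray"):
    for o in find(n,"top",(-np.pi/2,np.pi/2,0),im): print("top",*o)
goto(.7035,-.0135,.014,0)
```

```text
tape_roll [ 0.7029 -0.0136] 5.1 iou 0.98 p 0.93 [232.4, 114.3, 48.5, 51.4]
tape_roll [ 0.6845 -0.2056] -5.5 iou 0.45 p 0.52 [386.4, 127.0, 79.0, 84.6]
slitter [ 0.6387 -0.0065] 253.9 iou 0.88 p 0.60 [243.3, 176.3, 20.2, 35.2]
mains_adapter [0.672  0.2092] 269.1 iou 0.94 p 0.59 [28.5, 122.7, 65.8, 87.3]
long_tray [0.6713 0.2087] -0.6 iou 0.98 p 0.71 [31.0, 100.7, 80.6, 127.2]
top mains_adapter [0.6741 0.2113] -89.7 iou 0.91 p 0.98 [203.3, 134.3, 22.1, 32.1]
top long_tray [0.671 0.21 ] 0.2 iou 0.95 p 0.70 [201.1, 129.8, 22.7, 49.3]
shift tool mm [ 40.4   3.5 184.8] | then turn az 0.1 | psi now 0.1 tilt [-0. -0.] q6 1.47
```

View pics/w7.png

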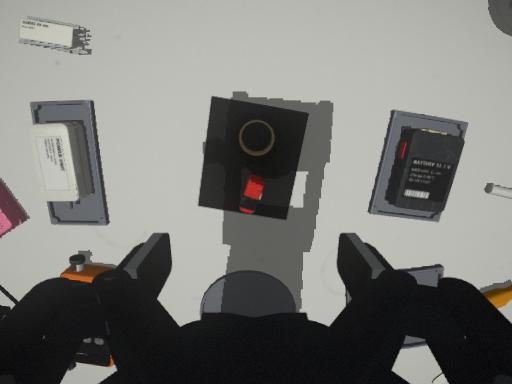

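Adapter and battery lie centred in their trays at (65,160) and (425,165). Tape at (256,138) and slitter at (252,194) are on the mat. Grasping the tape.

drive_tool:
  motion:
    - [[0.0402,0.003,0.011],[0,0,0]]
    - [[0,0,0.035],[0,0,0]]
    - [[0,0,0.035],[0,0,0]]
    - [[0,0,0.035],[0,0,0]]
    - [[0,0,0.035],[0,0,0]]
    - [[0,0,0.018],[0,0,0]]
    - [[0,0,0.01],[0,0,0]]
    - [[0,0,0.003],[0,0,0]]
    - [[0,0,0],[0,0,0]]
    - [[0,0,0],[0,0,0]]
    - [[0,0,0],[0,0,0]]

```text
clock: 29.93
tcp_pos: [0.705, -0.0139, 0.0196]
ee_rot: [0.0, 1.0, 0.0, 0.002]
contact_force: [0.4, -0.0, -0.3]
grip_width: 0.0854
grip_force: 0.0
```

drive_tool:
  motion:
    - [[0,0,0],[0,0,0]]
    - [[0,0,0],[0,0,0]]
    - [[0,0,0],[0,0,0]]
    - [[0,0,0],[0,0,0]]
    - [[0,0,0],[0,0,0]]
    - [[0,0,0],[0,0,0]]
    - [[0,0,0],[0,0,0]]
    - [[0,0,0],[0,0,0]]
    - [[0,0,0],[0,0,0]]
    - [[0,0,0],[0,0,0]]
    - [[0,0,0],[0,0,0]]
    - [[0,0,0],[0,0,0]]
  hand: 1
  squeeze: 25

```text
clock: 30.93
tcp_pos: [0.704, -0.0139, 0.0184]
ee_rot: [0.0, 1.0, 0.0, 0.001]
contact_force: [-1.2, -0.5, 5.6]
grip_width: 0.0547
grip_force: 27.0
```

drive_tool:
  motion:
    - [[0,0,-0.015],[0,0,0]]
    - [[0,0,-0.035],[0,0,0]]
    - [[0,0,-0.03],[0,0,0]]
    - [[-0.0175,-0.0009,0],[0,0,0]]
    - [[-0.034,-0.0016,0],[0,0,0]]
    - [[-0.034,-0.0016,0],[0,0,0]]
    - [[-0.034,-0.0016,0],[0,0,0]]
    - [[-0.034,-0.0016,0],[0,0,0]]
    - [[-0.034,-0.0016,0],[0,0,0]]
    - [[-0.034,-0.0016,0],[0,0,0]]
    - [[-0.016,-0.0009,0],[0,0,0]]
    - [[0,0,0],[0,0,0]]
    - [[0,0,0],[0,0,0]]
    - [[0,0,0.035],[0,0,0]]
    - [[0,0,0.025],[0,0,0]]
    - [[0,0,0.012],[0,0,0]]
    - [[0,0,0.005],[0,0,0]]
    - [[0,0,0.002],[0,0,0]]
    - [[0,0,0],[0,0,0]]
    - [[0,0,0],[0,0,0]]

```text
clock: 32.6
tcp_pos: [0.4676, -0.0028, 0.0189]
ee_rot: [0.0, 1.0, 0.0, 0.001]
contact_force: [-0.5, 0.2, -1.2]
grip_width: 0.0547
grip_force: 26.8
```

drive_tool:
  motion:
    - [[-0.0008,0,0.0005],[0,0,0]]
    - [[0,0,0],[0,0,0]]
    - [[0,0,0],[0,0,0]]

```text
clock: 32.85
tcp_pos: [0.4664, -0.0027, 0.0184]
ee_rot: [0.0, 1.0, 0.0, 0.001]
contact_force: [0.8, -0.3, 2.3]
grip_width: 0.0546
grip_force: 27.0
```

drive_tool:
  motion:
    - [[0,0,0],[0,0,0]]
    - [[0,0,0],[0,0,0]]
    - [[0,0,0],[0,0,0]]
    - [[0,0,0],[0,0,0]]
    - [[0,0,-0.01],[0,0,0]]
    - [[0,0,-0.035],[0,0,0]]
    - [[0,0,-0.035],[0,0,0]]
    - [[0,0,-0.035],[0,0,0]]
    - [[0,0,-0.035],[0,0,0]]
    - [[0.034,0.001,0],[0,0,0]]
    - [[0.034,0.001,0],[0,0,0]]
    - [[0.034,0.001,0],[0,0,0]]
    - [[0.034,0.001,0],[0,0,0]]
    - [[0.017,0,0],[0,0,0]]
    - [[0,0,0],[0,0,6]]
    - [[0,0,0],[0,0,6]]
    - [[0,0,0],[0,0,6]]
    - [[0,0,0],[0,0,0]]
    - [[0,0,0],[0,0,0]]
  hand: -1

```text
clock: 34.43
tcp_pos: [0.6178, -0.0065, 0.1678]
ee_rot: [0.0, 0.988, -0.155, 0.0]
contact_force: [-0.1, -0.7, 0.3]
grip_width: 0.0857
grip_force: 0.0
```

Run:
```python
from h import *
im=cams.get_image("wrist");cv2.imwrite("pics/w8.png",im["frame"][:,:,::-1])
for n in("slitter","round_dish"):
    for o in find(n,"wrist",A16,im): print(*o)
im=cams.get_image("top")
for n in("tape_roll","round_dish"):
    for o in find(n,"top",(0,),im): print("top",*o)
goto(.6387,-.0065,.023,-18)
```

```text
slitter [ 0.6393 -0.0067] 250.7 iou 0.90 p 0.67 [238.9, 137.1, 20.0, 46.1]
round_dish [ 0.466  -0.0028] 22.4 iou 0.83 p 0.83 [236.7, 249.6, 107.3, 75.3]
shift tool mm [ 19.9  -6.4 144.5] | then turn az 0.1 | psi now -17.9 tilt [0. 0.] q6 1.79
```

View pics/w8.png

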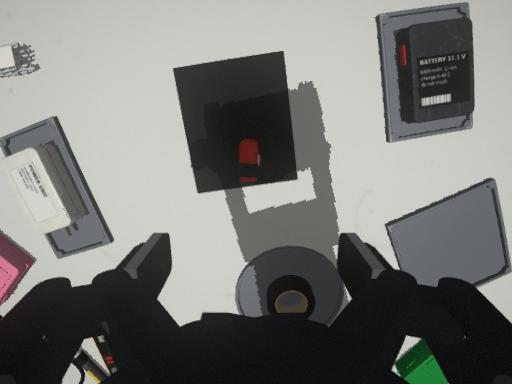

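Tape sits in the dish at (290,298). The slitter is upright at (249,160) and in line with the jaws. Grasping it.

drive_tool:
  motion:
    - [[0.0208,-0.0063,0.012],[0,0,0.7]]
    - [[0,0,0.035],[0,0,0]]
    - [[0,0,0.035],[0,0,0]]
    - [[0,0,0.035],[0,0,0]]
    - [[0,0,0.017],[0,0,0]]
    - [[0,0,0.008],[0,0,0]]
    - [[0,0,0.002],[0,0,0]]
    - [[0,0,0],[0,0,0]]
    - [[0,0,0],[0,0,0]]
    - [[0,0,0],[0,0,0]]

```text
clock: 35.57
tcp_pos: [0.6413, -0.007, 0.0258]
ee_rot: [-0.0, 0.987, -0.162, 0.002]
contact_force: [-0.6, -0.5, 0.2]
grip_width: 0.0852
grip_force: 0.0
```

drive_tool:
  motion:
    - [[0,0,0],[0,0,0]]
    - [[0,0,0],[0,0,0]]
    - [[0,0,0],[0,0,0]]
    - [[0,0,0],[0,0,0]]
    - [[0,0,0],[0,0,0]]
    - [[0,0,0],[0,0,0]]
    - [[0,0,0],[0,0,0]]
    - [[0,0,0],[0,0,0]]
    - [[0,0,0],[0,0,0]]
    - [[0,0,0],[0,0,0]]
    - [[0,0,0],[0,0,0]]
    - [[0,0,0],[0,0,0]]
    - [[0,0,0],[0,0,0]]
    - [[0,0,0],[0,0,0]]
  hand: 1
  squeeze: 25

```text
clock: 36.73
tcp_pos: [0.6398, -0.0069, 0.0235]
ee_rot: [-0.0, 0.987, -0.162, 0.0]
contact_force: [0.1, -0.2, 1.3]
grip_width: 0.0176
grip_force: 25.7
```

drive_tool:
  motion:
    - [[0,0,-0.015],[0,0,0]]
    - [[0,0,-0.03],[0,0,0]]
    - [[0,0,-0.015],[0,0,0]]
    - [[-0.0074,0.0175,0],[0,0,0]]
    - [[-0.0148,0.035,0],[0,0,0]]
    - [[-0.0148,0.035,0],[0,0,0]]
    - [[-0.0148,0.035,0],[0,0,0]]
    - [[-0.0148,0.035,0],[0,0,0]]
    - [[-0.0148,0.035,0],[0,0,0]]
    - [[-0.0148,0.035,0],[0,0,0]]
    - [[-0.0074,0.0175,0],[0,0,0]]
    - [[0,0,0],[0,0,0]]
    - [[0,0,0],[0,0,0]]
    - [[0,0,0.03],[0,0,0]]
    - [[0,0,0.018],[0,0,0]]
    - [[0,0,0.008],[0,0,0]]
    - [[0,0,0.003],[0,0,0]]
    - [[0,0,0.001],[0,0,0]]
    - [[0,0,0],[0,0,0]]
    - [[0,0,0],[0,0,0]]

```text
clock: 38.4
tcp_pos: [0.4642, -0.2058, 0.0242]
ee_rot: [0.0, 0.987, -0.162, 0.001]
contact_force: [-0.1, 0.5, -0.8]
grip_width: 0.0177
grip_force: 25.5
```

drive_tool:
  motion:
    - [[0,0,0.0005],[0,0,0]]
    - [[0,0,0],[0,0,0]]
    - [[0,0,0],[0,0,0]]

```text
clock: 38.65
tcp_pos: [0.4637, -0.206, 0.0235]
ee_rot: [0.0, 0.987, -0.162, 0.001]
contact_force: [1.3, 0.1, 1.0]
grip_width: 0.0174
grip_force: 25.6
```

drive_tool:
  motion:
    - [[0,0,0],[0,0,0]]
    - [[0,0,0],[0,0,0]]
    - [[0,0,0],[0,0,0]]
    - [[0,0,0],[0,0,0]]
    - [[0,0,0],[0,0,0]]
    - [[0,0,-0.01],[0,0,0]]
    - [[0,0,-0.035],[0,0,0]]
    - [[0,0,-0.035],[0,0,0]]
    - [[0,0,-0.035],[0,0,0]]
    - [[0,0,-0.035],[0,0,0]]
    - [[-0.01,0.03,-0.02],[0,0,0]]
    - [[-0.01,0.035,-0.02],[0,0,0]]
    - [[-0.01,0.035,-0.02],[0,0,0]]
    - [[-0.01,0.035,-0.01],[0,0,0]]
    - [[0,0.02,0],[0,0,0]]
    - [[0,0,0],[0,0,0]]
    - [[0,0,0],[0,0,0]]
  hand: -1

```text
clock: 40.07
tcp_pos: [0.3751, -0.3405, 0.2436]
ee_rot: [0.0, 0.987, -0.163, 0.0]
contact_force: [0.1, 0.5, -0.3]
grip_width: 0.0856
grip_force: 0.0
```

Run:
```python
from h import *
for cam in("top","scene"):
    im=cams.get_image(cam);cv2.imwrite(f"pics/end_{cam}.png",cv2.resize(im["frame"][:,:,::-1][60:300,100:500] if cam=="top" else im["frame"][:,:,::-1],(800,480) if cam=="top" else (800,600)))
    for n in("battery","wide_tray","mains_adapter","long_tray","tape_roll","round_dish","slitter","square_tray"):
        for o in find(n,cam,A16 if n in("slitter","battery") else (0,-np.pi/2),im): print(cam,*o)
```

```text
top battery [ 0.6679 -0.2059] -6.0 iou 0.96 p 0.87 [339.8, 140.4, 24.7, 33.9]
top battery [0.6081 0.3334] 117.7 iou 0.96 p 0.82 [152.7, 155.3, 33.3, 30.7]
top battery [ 0.6403 -0.2001] 84.1 iou 0.54 p 0.73 [333.8, 135.3, 36.8, 43.0]
top wide_tray [ 0.6675 -0.205 ] -6.7 iou 0.92 p 0.79 [334.2, 134.2, 37.4, 44.0]
top mains_adapter [0.6715 0.2097] -87.5 iou 0.92 p 0.91 [205.9, 135.2, 17.6, 32.1]
top tape_roll [ 0.4667 -0.0019] -0.4 iou 0.93 p 0.49 [273.1, 209.9, 21.8, 23.1]
top round_dish [ 0.4655 -0.0019] -80.9 iou 0.97 p 0.65 [259.4, 202.1, 49.6, 43.9]
top square_tray [ 0.4627 -0.2061] 6.3 iou 0.97 p 0.72 [333.8, 201.0, 47.4, 50.5]
scene battery [0.6319 0.314 ] 127.8 iou 0.41 p 0.84 [135.0, 219.6, 31.1, 24.3]
scene battery [0.7427 0.3458] 22.2 iou 0.94 p 0.74 [88.7, 203.4, 40.9, 26.6]
scene battery [ 0.6668 -0.2051] -9.2 iou 0.92 p 0.56 [244.0, 115.1, 34.6, 23.8]
scene wide_tray [ 0.6639 -0.2034] -7.2 iou 0.75 p 0.78 [235.6, 124.0, 51.4, 20.3]
scene mains_adapter [0.6705 0.2098] -90.1 iou 0.92 p 0.68 [146.2, 181.6, 39.8, 29.0]
scene mains_adapter [ 0.4712 -0.025 ] 23.4 iou 0.53 p 0.47 [271.7, 178.0, 21.5, 16.1]
scene mains_adapter [ 0.4348 -0.1621] -82.6 iou 0.48 p 0.41 [288.1, 133.6, 53.7, 36.7]
scene long_tray [0.6663 0.2126] -1.8 iou 0.81 p 0.76 [142.0, 192.6, 54.8, 29.7]
scene tape_roll [ 0.4636 -0.0023] 4.1 iou 0.97 p 0.69 [269.9, 174.7, 22.0, 18.9]
scene round_dish [ 0.4624 -0.0026] 2.2 iou 0.98 p 0.65 [259.6, 169.1, 46.6, 36.2]
scene slitter [ 0.462  -0.2105] 56.8 iou 0.83 p 0.59 [311.6, 142.5, 14.1, 10.3]
scene square_tray [ 0.4626 -0.2056] 8.0 iou 0.94 p 0.96 [292.0, 132.0, 49.2, 36.9]
scene square_tray [ 0.6694 -0.0169] -9.6 iou 0.80 p 0.74 [195.9, 145.9, 53.7, 35.8]
```

View pics/end_top.png

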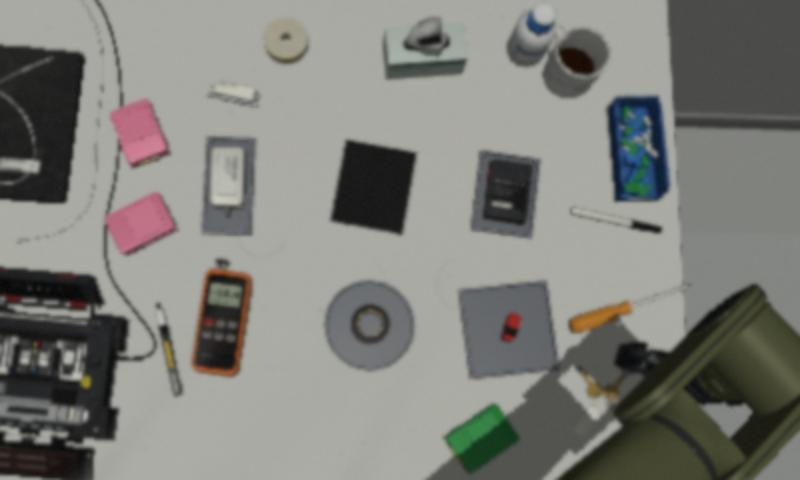

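View pics/end_scene.png

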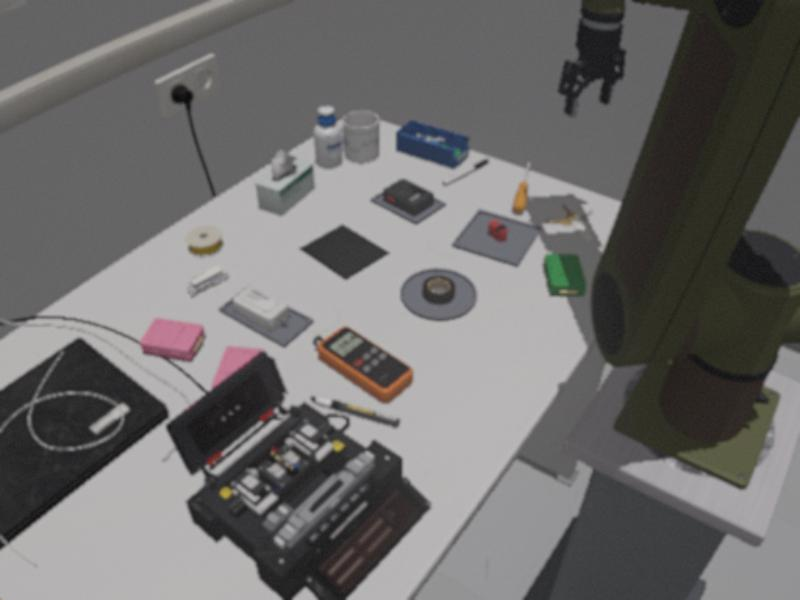

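Both final views show all four things centred in their own trays: battery (508,192), adapter (228,178), tape (370,323) and slitter (511,327) in the top view. The mat is bare, the meter hasn't moved and the arm is clear.

```bash
python3 -c "
from plant import order
print(order.sign_off())"
```

```text
the job is handed in; nothing more can be done
None
```

I handed the job in at about 40 s on the robot clock. In the final camera check all four things lay flat, within a few mm of the middle of their own trays, with the power meter untouched and the arm clear; the sign-off itself reported no verdict.

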